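# Count nuts into the trough of a counting tray

## Task

Using the closed fingers only as a sweeper, sweep the three steel hexagon nuts off the raised plate of the counting tray down into its trough, leaving the two brass reducers standing where they are. Then push the hinged cover over and press it fully shut on the trough. Do not pick up or lift any nut, and leave the spanner and the case beside the tray where they lie.

Things in the scene. Friction and masses are not known exactly. Their poses are not given: they have to be found in the camera images.
- tray: white plastic counting tray, fixed to the bench, 145 mm (x) by 252 mm (y), plate 42 mm high; origin on its underside, midway across, 85 mm from its near and 60 mm from its rear face, z up, x pointing from the trough to the rear rim (roughly away from the robot). Rims 4 mm thick, 8 mm high on both sides and at the rear; a pouring spout breaks the rear rim on the right
- plate_middle (a point): middle of the plate's flat top, at (0.0075, 0, 0.042) in the tray's frame; axes as the tray's. In that frame the plate spans x -0.041 (free edge above the trough, no rim) to 0.056, y -0.122 to 0.122. Nuts and reducers start at x -0.014 to 0.010, in five places 48 mm apart along y, in any order: a straight sweep along -x meets no neighbour
- trough_floor (a point): middle of the trough's floor, at (-0.061, 0, 0.006) in the tray's frame; axes as the tray's. The trough: along the near side, x -0.081 to -0.041, y -0.122 to 0.122, floor 36 mm below the plate's top. An upright wall stands 50 to 80 mm behind the tray's rear face, and a compressor near its right-hand front corner: swing in close to the robot, push the cover by its tab
- cover (a joint): angle (rad) of the grey trough cover, 248 mm long, 3 mm thick; hinge axis along the tray's y at x = -0.0845, z = 0.0435 (tray's frame), on the trough's near wall. 0 = shut flat, top face at z = 0.0465; 1.57 = upright; 1.85 = stop, leaning back to the robot. Starts at 1.6 to 1.83. Light friction hinge (0.03 N m): stays at any angle, must be pushed all the way down
- cover_edge (a point): point of the cover's free edge, 47 mm from the hinge axis and 40 mm left (+y) of its middle, at the root of a thumb tab 44 mm long that stands out 10 mm more; x points away from the hinge, z is normal to the face that is on top when shut
- nut_a: steel hexagon nut lying flat on the plate, 24 mm across flats, 27 mm across corners, 13 mm high; origin at the centre of the underside it starts on, z up at the start
- nut_b: steel hexagon nut lying flat on the plate, 24 mm across flats, 27 mm across corners, 13 mm high; origin at the centre of the underside it starts on, z up at the start
- nut_c: steel hexagon nut lying flat on the plate, 24 mm across flats, 27 mm across corners, 13 mm high; origin at the centre of the underside it starts on, z up at the start
- red_a: brass reducer fitting standing upright on the plate: hexagon foot 22 mm across corners, narrower round neck above, 24 mm high in all; origin at the centre of its underside, z up
- red_b: brass reducer fitting standing upright on the plate: hexagon foot 22 mm across corners, narrower round neck above, 24 mm high in all; origin at the centre of its underside, z up
- spanner: double open-ended steel spanner lying on the bench at the right-hand (-y) side of the tray, 29 x 168 x 6 mm; origin at the centre of its underside, y along its length
- case: flat dark plastic case, 70 x 130 x 30 mm, lying shut on the bench at the left-hand (+y) side of the tray; origin at the centre of its underside, y along its length
There are look-alikes about, which are no part of the job. Leave any purple look-alike of the nut_a alone.

How it is judged:
By the outcome, as a careful person would: the job done as asked, in the order asked, and still so for the second after the job is handed in, with the robot touching nothing.
It also fails if it takes over 54 s, if anything falls off the work surface, if the arm or the gripper's body presses on something with over 40 N, if the wrist force passes 120 N, or if a joint passes its speed limit or range.

## Robot

A 6-joint arm with a two-finger parallel gripper is mounted at the origin on the work surface; the furniture and walls round the work are solid. World frame = base frame: x ahead of the robot, y to its left, z up, the work surface at z = 0. Lengths are in m, angles in degrees, forces in N, time in s.
With the tool pointing down it reaches from about 0.275 to 0.85 m from the base axis. Payload 5.2 kg.
Tool frame: the origin (TCP) lies at the very end of the fingers, on their centre line; the grasp point (between the pads) lies 19 mm behind it; z points along the fingers, y is the line along which they close (so a half turn about z gives the same grasp; the last joint's range is limited). The gripper opens to 85 mm and grips with 20 to 120 N. Pads are 22 mm wide; open, the fingers measure 114 mm over their backs; the gripper's body (76 mm by 85 mm) begins 54 mm behind the grasp point. The pads swing forward as they close: fully open they stand 13 mm farther back than shut.
Start: joints at [54.328, 14.817, 87.949, -0, 77.235, -11.62], TCP at [0.224, 0.502, 0.231] pointing down, gripper open.
Joint ranges: [-179.93, 179.93], [-52.35, 119.4], [10.71, 147.94], [-69.91, 249.91], [12.55, 155.21], [-178.61, 178.61]. Speed limits (degrees/s): [147.25, 147.25, 180, 180, 180, 180].

## Interface

Orientations are given as a 3x3 rotation matrix whose columns are the frame's x, y, z axes.
In Python, from plant import robot gives the robot as it stands. The module is installed in compiled form; this text tells all that it offers.
- The arm moves only by the shell command python3 -m creep 'ROWS'. ROWS is JSON, a list of rows, each an object with "delta_pos": the shift along the world's x, y, z in mm, a list of three; "delta_rot": the turn, a rotation vector about the world's x, y, z in rad, a list of three; "jaw": the finger opening in mm, from 0 to 85.4. A call has 1 to 12 rows; each row shifts and turns the commanded pose from where the row before left it; what a row does not reach is not made up. A row lasts 1/12 s, in which the tool goes at most 41.7 mm and 7.16 degrees, less where a joint would pass 70% of its speed; a pose out of reach is approached as far as the arm can. A call is refused whole if a number of a shift passes 41.7 or a number of a turn 0.125, either way. A call with a gripper value outside its range is refused whole. The fingers move at their own pace and stop on an object; the grip force is fixed at half the most. Time passes only in rows, so rows that do not move let the fingers close. It gives the time, the measured TCP pose, the force, the opening and the grip force at its end, in the units of the state.
- robot.read_state(): the state, without advancing time (a new reading comes with each control period).
- robot.grab_frame(name): name is "scene" or "top" or "wrist"; returns (picture, depth): 400x640x3 uint8, red, green, blue; 400x640 float32, m along the optical axis (not along the pixel's ray), 0 where there is no reading.
- robot.camera_info(name): a dict with "fovy" (degrees; the focal length in pixels is half the picture's height over the tangent of half this angle, whatever the lens; pixels are square), "cx", "cy" (the principal point, pixels), "rvec" (rotation vector, rad) and "tvec" (3), from world to camera coordinates, as OpenCV has them. Camera axes: x right, y down, z forward; pixel columns grow to the right and rows downward; lengths in m; the calibration is good to about 2 mm. A picture is of the moment at which its call begins: read the wrist's pose just before it. camera_info takes no time and is no camera call; for the wrist camera it gives the pose at the moment of the call.
- robot.sign_off(): hands the job in; it is judged then, once.
Trained networks look in the newest picture that a camera, given by its name, has taken for a name from the list of things; names that differ only in an ending like _2 or _b are one class to them, and where a whole thing is asked for, a point or a joint stands for the part that bears it (a point fixed in the world has none). Each returns a list of dicts, best first, with "conf" (0 to 1); they miss things now and then, are a little off and sometimes report something else, mostly with a low value. They report only what shows in the picture. A call takes as long as a camera call. They do not tell look-alikes from the thing itself.
- robot.look_for(camera, thing): "xyz" ([x, y, z] in m, in world coordinates, good to about 4 mm: the middle of the surface that is visible of it).
- robot.silhouettes(camera, thing): "region" (400x640 bool, what is visible of it).
The state is a dict: "t": time; "qpos": joint angles; "joint_vel": joint speeds; "tau": joint torques, N m; "tool_pos": TCP position; "orientation": TCP orientation; "force": force on the tool from outside, world axes, zero at the start; "ft_torque": the same for the moment, N m; "grip_width": finger opening in m; "gripper_force": force on a finger pad.
Only numpy, scipy, OpenCV 4.12 (cv2) and the standard library are available. Lean on these libraries where they do the work, as an engineer would, in place of code of your own. Each camera call takes 0.05 s, during which the arm holds its last target. There are 200 camera calls.

## Working session

There is one attempt and no reset: what is moved stays moved. The work goes in short steps, Python scripts to look and compute and a shell command to move; the robot and the scene stay as the last step left them, time stands still between calls to the robot, and variables do not carry over. Pictures are saved under pics/ and viewed, at most 10 in all, crops included, and the job is handed in when it is done.

```bash
mkdir -p pics; cat > h.py <<'E'
import numpy as np, cv2
from plant import robot
def cam(n):
    c=robot.camera_info(n); f=200/np.tan(np.radians(c['fovy']/2))
    R=cv2.Rodrigues(np.array(c['rvec'],float))[0]; return c,f,R,np.array(c['tvec'],float).ravel()
def cloud(n,d,C=None):
    c,f,R,t=C or cam(n); v,u=np.mgrid[:400,:640]
    P=np.stack([(u-c['cx'])/f*d,(v-c['cy'])/f*d,d],-1); return (P-t)@R
def proj(n,p,C=None):
    c,f,R,t=C or cam(n); q=np.array(p)@R.T+t; return q[...,:2]/q[...,2:]*f+[c['cx'],c['cy']]
def save(n,im): cv2.imwrite('pics/'+n+'.png',im[...,::-1])
E
python3 - <<'E'
from h import *
for n in('scene','top'):
    p,d=robot.grab_frame(n); save(n+'0',p); np.savez(n+'0.npz',p=p,d=d)
    for th in('nut_a','red_a','tray','cover','cover_edge','plate_middle','spanner','case'):
        for r in robot.look_for(n,th): print(n,th,np.round(r['xyz'],3),round(r['conf'],2),proj(n,r['xyz']).round())
print(robot.read_state())
E
```

```text
scene nut_a [ 0.485 -0.061  0.053] 0.55 [293. 235.]
scene nut_a [ 0.482 -0.366  0.01 ] 0.51 [357. 172.]
scene nut_a [ 0.519 -0.149  0.05 ] 0.5 [298. 204.]
scene nut_a [ 0.481 -0.011  0.058] 0.5 [281. 251.]
scene red_a [ 0.48  -0.014  0.054] 0.63 [283. 252.]
scene red_a [ 0.506 -0.103  0.057] 0.53 [293. 216.]
scene tray [ 0.479 -0.075  0.046] 0.91 [300. 235.]
scene cover [ 0.403 -0.078  0.09 ] 0.77 [345. 222.]
scene cover_edge [ 0.404 -0.077  0.09 ] 0.74 [344. 223.]
scene plate_middle [ 0.48  -0.082  0.044] 0.87 [302. 233.]
scene plate_middle [ 0.406 -0.074  0.091] 0.32 [342. 223.]
scene case [0.447 0.088 0.027] 0.88 [272. 317.]
scene case [ 0.48  -0.077  0.044] 0.62 [300. 235.]
scene case [ 0.522 -0.199  0.054] 0.44 [308. 188.]
top nut_a [ 0.521 -0.205  0.055] 0.67 [357. 190.]
top nut_a [ 0.561 -0.365  0.012] 0.54 [436. 191.]
top nut_a [ 0.493 -0.063  0.055] 0.52 [282. 189.]
top nut_a [ 0.522 -0.154  0.055] 0.41 [331. 184.]
top nut_a [ 0.482 -0.37   0.01 ] 0.41 [432. 229.]
top red_a [ 0.503 -0.111  0.066] 0.63 [307. 188.]
top red_a [ 0.481 -0.021  0.065] 0.49 [259. 190.]
top tray [ 0
[... 539 characters left out ...]
        7.72341898e+01, -1.16177768e+01]), 'joint_vel': array([ 0.02707041, -0.01493629,  0.09647877, -0.08532603, -0.05205053,
        0.06319861]), 'tau': array([-5.53268910e-04, -4.45910990e+01, -2.90893561e+01, -4.91018054e-04,
        5.76541352e-04, -1.19966219e-05]), 'tool_pos': array([0.22416819, 0.50225844, 0.23133895]), 'orientation': array([[-9.13156580e-01,  4.07608952e-01,  5.78988120e-05],
       [ 4.07608954e-01,  9.13156580e-01,  3.24930613e-05],
       [-3.96262185e-05,  5.32713269e-05, -9.99999998e-01]]), 'force': array([0.01049907, 0.29442378, 0.39358257]), 'ft_torque': array([ 0.01930215, -0.02275918,  0.00931149]), 'gripper_force': 0.0, 'grip_width': 0.08557682591829083}
```

```bash
python3 - <<'E'
from h import *
p=np.load('top0.npz')['p'];save('topc',cv2.resize(p[120:300,170:470],(800,480),interpolation=cv2.INTER_CUBIC))
E
```

```text
(no output)
```

View pics/topc.png

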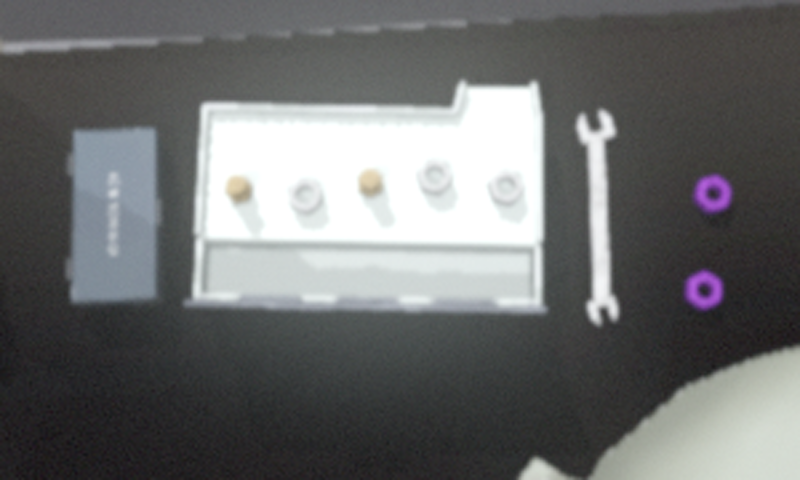

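View pics/scene0.png

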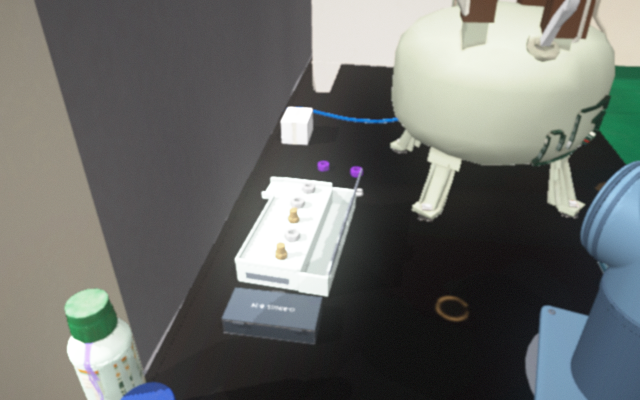

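The top crop shows nuts at crop pixels (305,195), (435,178) and (507,187), and reducers at (238,188) and (370,182). The purple look-alikes at (713,193) and (704,290) lie on the bench to the right. The cover stands upright along the near edge, and the compressor is at bottom right.

```bash
python3 - <<'E'
from h import *
ds={n:np.load(n+'0.npz') for n in('top','scene')}
P=cloud('top',ds['top']['d']); ok=ds['top']['d']>0
print('bench z',np.median(P[250:300,200:330][...,2]))
m=ok&(P[...,2]>.034)&(P[...,2]<.056)&(P[...,0]>.44)&(P[...,0]<.64)&(P[...,1]>-.27)&(P[...,1]<.02)
(c,s,a)=cv2.minAreaRect((P[m][:,:2]*1000).astype(np.float32)); print('plate rect',c,s,a)
print('plate z',np.median(P[m][:,2]))
# tray corners in crop px (outer): to world at rim height
C=cam('top'); c_,f,R,t=C
def ray(px,z):
    px=np.array(px)/[800/300,480/180]+[170,120]
    r=np.array([(px[0]-c_['cx'])/f,(px[1]-c_['cy'])/f,1])@R; o=-t@R; return (o+r*(z-o[2])/r[2]).round(4)
for nm,px,z in[('RL',(202,102),.05),('edgeL',(204,241),.042),('edgeR',(536,245),.042),('FL',(197,298),.042),('FR',(543,303),.042),
 ('n1',(305,195),.055),('n2',(435,178),.055),('n3',(507,187),.055),('r1',(238,186),.066),('r2',(370,180),.066),('coverL',(186,302),.09),('coverR',(546,309),.09)]: print(nm,ray(px,z))
for th in('nut_a','red_a'):
  for n in('top',):
    robot.grab_frame(n)
    for r in robot.silhouettes(n,th):
        mm=r['region']&ok; q=P[mm]; print(th,round(r['conf'],2),mm.sum(),np.median(q,0).round(4),np.percentile(q[:,2],95).round(3))
S=cloud('scene',ds['scene']['d']); okS=ds['scene']['d']>0
for nm,Q,o in(('top',P,ok),('scene',S,okS)):
    k=o&(Q[...,2]>.058)&(Q[...,0]>.36)&(Q[...,0]<.45)&(Q[...,1]>-.26)&(Q[...,1]<.02); q=Q[k]
    print(nm,'cover',k.sum(),np.percentile(q,[2,50,98],0).round(3).tolist())
    for z in(.06,.07,.08,.09,.1):
        w=q[abs(q[:,2]-z)<.005]; 
        if len(w)>3: print(z,len(w),np.polyfit(w[:,1]+.12,w[:,0],1).round(4),w[:,1].min().round(3),w[:,1].max().round(3))
    k=o&(Q[...,2]>.03)&(Q[...,0]>.0)&(Q[...,0]<.44)&(Q[...,1]<-.16)&(Q[...,2]<.5); q=Q[k]
    print('compr',np.percentile(q,[0.5,50,99.5],0).round(3).tolist())
    for z0 in(.05,.1,.15,.2,.3):
        w=q[abs(q[:,2]-z0)<.025]; 
        if len(w): print(z0,w[:,1].max().round(3),w[:,0].max().round(3))
    k=o&(Q[...,2]>.08)&(Q[...,0]>.5)&(Q[...,0]<.8)&(Q[...,1]<0.05)&(Q[...,1]>-.3); q=Q[k]; print('wall',np.percentile(q,[1,50],0).round(3).tolist())
E
```

```text
bench z -0.0006037950004398335
plate rect (539.941650390625, -115.34852600097656) (270.0649108886719, 199.4263458251953) 89.99039459228516
plate z 0.04159179185050872
RL [0.5423 0.0215 0.05  ]
edgeL [ 0.4414 -0.0025  0.042 ]
edgeR [ 0.4859 -0.2411  0.042 ]
FL [ 0.3995 -0.0072  0.042 ]
FR [ 0.4448 -0.2533  0.042 ]
n1 [ 0.4868 -0.0692  0.055 ]
n2 [ 0.5177 -0.1593  0.055 ]
n3 [ 0.5213 -0.212   0.055 ]
r1 [ 0.4815 -0.022   0.066 ]
r2 [ 0.5044 -0.114   0.066 ]
coverL [ 0.3903 -0.0099  0.09  ]
coverR [ 0.4334 -0.2513  0.09  ]
nut_a 0.67 97 [ 0.485  -0.3704  0.0111] 0.014
nut_a 0.43 104 [ 0.487  -0.0679  0.054 ] 0.056
nut_a 0.39 159 [ 0.5249 -0.2094  0.0522] 0.056
red_a 0.64 93 [ 0.4814 -0.0206  0.0625] 0.067
red_a 0.47 92 [ 0.5042 -0.1129  0.0617] 0.067
top cover 343 [[0.393, -0.246, 0.06], [0.413, -0.125, 0.088], [0.436, -0.014, 0.1]]
0.06 23 [-0.177   0.4177] -0.182 -0.065
0.07 35 [-0.1775  0.416 ] -0.248 -0.041
0.08 44 [-0.1788  0.4142] -0.231 -0.018
0.09 194 [-0.1788  0.411 ] -0.25 -0.008
0.1 47 [-0.1523  0.4081] -0.111 -0.069
compr [[0.205, -0.548, 0.046], [0.328, -0.364, 0.322], [0.429, -0.22, 0.499]]
0.05 -0.16 0.44
0.1 -0.16 0.435
0.15 -0.266 0.388
0.2 -0.265 0.407
0.3 -0.27 0.429
wall [[0.613, -0.296, 0.087], [0.658, -0.117, 0.302]]
scene cover 266 [[0.392, -0.239, 0.061], [0.404, -0.079, 0.089], [0.434, -0.006, 0.099]]
0.06 21 [-0.1746  0.4161] -0.228 -0.005
0.07 31 [-0.1732  0.4145] -0.237 -0.006
0.08 30 [-0.1724  0.4126] -0.246 -0.006
0.09 143 [-0.1806  0.4121] -0.251 -0.006
0.1 41 [-0.1764  0.4099] -0.11 -0.067
compr [[0.064, -0.527, 0.035], [0.226, -0.304, 0.26], [0.427, -0.239, 0.387]]
0.05 -0.163 0.44
0.1 -0.161 0.437
0.15 -0.264 0.428
0.2 -0.262 0.434
0.3 -0.267 0.431
wall [[0.614, -0.293, 0.085], [0.647, -0.071, 0.263]]
```

Plan: tray origin is about (0.504, -0.1145) with a yaw of about 10.2°. In the tray frame the nuts sit at (-0.009, 0.048), (0.007, -0.046) and (0.001, -0.097), and the reducers at y = 0 and 0.096. All fit the given 48 mm pitch and plate height, and the cover is at about 1.76 rad. I'll swing in with the jaw closing and the tool x turned along the tray x.

```bash
python3 -m creep '[{"delta_pos":[7,-32,-4],"delta_rot":[0,0,0.05],"jaw":0},{"delta_pos":[7,-32,-4],"delta_rot":[0,0,0.05],"jaw":0},{"delta_pos":[7,-32,-4],"delta_rot":[0,0,0.05],"jaw":0},{"delta_pos":[7,-32,-4],"delta_rot":[0,0,0.05],"jaw":0},{"delta_pos":[7,-32,-4],"delta_rot":[0,0,0.05],"jaw":0},{"delta_pos":[7,-32,-4],"delta_rot":[0,0,0.05],"jaw":0},{"delta_pos":[7,-32,-4],"delta_rot":[0,0,0.05],"jaw":0},{"delta_pos":[7,-32,-4],"delta_rot":[0,0,0.05],"jaw":0},{"delta_pos":[7,-32,-4],"delta_rot":[0,0,0.05],"jaw":0},{"delta_pos":[7,-32,-4],"delta_rot":[0,0,0.05],"jaw":0},{"delta_pos":[7,-32,-4],"delta_rot":[0,0,0.05],"jaw":0},{"delta_pos":[7,-32,-4],"delta_rot":[0,0,0.05],"jaw":0}]'; python3 -c "
from h import *
s=robot.read_state();print(s['qpos'],np.degrees(np.arctan2(s['orientation'][1,0],s['orientation'][0,0])))"
```

```text
t: 2.1
tool_pos: [0.3082, 0.1168, 0.1835]
orientation: [[-0.983, -0.182, 0.001], [-0.182, 0.983, 0.0], [-0.001, -0.0, -1.0]]
force: [0.9, -0.2, 0.6]
grip_width: 0.0001
gripper_force: 0.0
[ 1.11962915e+00 -6.73813805e+00  1.18642983e+02  5.97403354e-04
  6.80226031e+01 -9.93737066e+01] -169.50688037958187
```

```bash
python3 -m creep '[{"delta_pos":[27,-22.5,0],"delta_rot":[0,0,0],"jaw":0},{"delta_pos":[27,-22.5,0],"delta_rot":[0,0,0],"jaw":0},{"delta_pos":[27,-22.5,0],"delta_rot":[0,0,0],"jaw":0},{"delta_pos":[27,-22.5,0],"delta_rot":[0,0,0],"jaw":0},{"delta_pos":[27,-22.5,0],"delta_rot":[0,0,0],"jaw":0},{"delta_pos":[27,-22.5,0],"delta_rot":[0,0,0],"jaw":0},{"delta_pos":[26,-22.5,0],"delta_rot":[0,0,0],"jaw":0},{"delta_pos":[25,-22.5,0],"delta_rot":[0,0,0],"jaw":0},{"delta_pos":[0,0,0],"delta_rot":[0,0,0],"jaw":0}]'; python3 - <<'E'
from h import *
C=cam('wrist');s=robot.read_state()
p,d=robot.grab_frame('wrist');P=cloud('wrist',d,C)
for th in('nut_a','red_a'):
    for r in robot.silhouettes('wrist',th):
        m=r['region']&(d>0); q=P[m]; 
        if len(q): print(th,round(r['conf'],2),m.sum(),((q.min(0)+q.max(0))/2).round(4),np.median(q,0).round(4))
t=s['tool_pos'];print(t,proj('wrist',t,C),s['qpos'].round(1))
T=lambda x,y,z:[.504+x*.984-y*.177,-.1145+x*.177+y*.984,z]
for q in([(x,y,.042) for x in(-.041,.056) for y in(-.118,.118)]+[(-.009,.048,.055),(.007,-.046,.055),(.001,-.097,.055)]):
    u=proj('wrist',T(*q),C).round().astype(int); cv2.circle(p,tuple(int(i) for i in u),3,(255,0,0),-1)
save('w1',p)
E
```

```text
t: 2.85
tool_pos: [0.5257, -0.0663, 0.1832]
orientation: [[-0.984, -0.176, 0.004], [-0.176, 0.984, -0.002], [-0.003, -0.003, -1.0]]
force: [-0.5, 0.6, -0.4]
grip_width: -0.0002
gripper_force: 0.0
nut_a 0.94 412 [ 0.4876 -0.0681  0.0496] [ 0.488  -0.0683  0.0559]
nut_a 0.91 571 [ 0.5233 -0.2129  0.0501] [ 0.5224 -0.2103  0.0554]
nut_a 0.74 559 [ 0.522  -0.1593  0.0501] [ 0.5198 -0.1578  0.0554]
nut_a 0.6 610 [ 0.5615 -0.3748  0.0083] [ 0.559  -0.3673  0.0121]
nut_a 0.57 651 [ 0.4839 -0.3731  0.0088] [ 0.4837 -0.3694  0.0127]
red_a 0.89 381 [ 0.5066 -0.1133  0.0555] [ 0.5043 -0.1114  0.0662]
red_a 0.85 384 [ 0.4833 -0.0193  0.0559] [ 0.4819 -0.0217  0.0663]
[ 0.52569677 -0.0663231   0.1831827 ] [318.5822537  255.37525395] [-1.920e+01  1.480e+01  9.500e+01 -1.000e-01  6.990e+01 -1.193e+02]
```

View pics/w1.png

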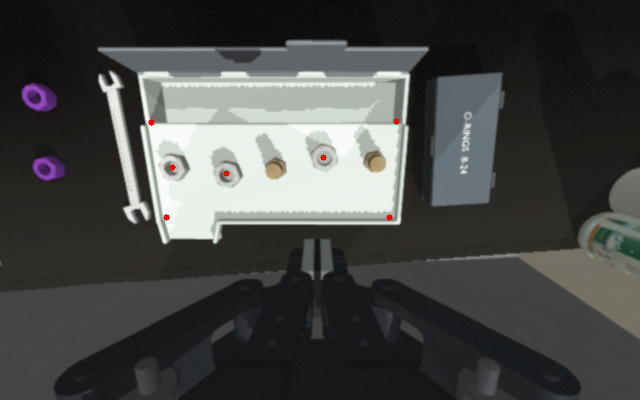

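The wrist view confirms the layout: nuts at (172,167), (227,174) and (323,157), reducers at (275,169) and (375,161), purple look-alikes at far left. The tray model points fall on the nuts and plate corners. I'm descending behind the first nut.

```bash
python3 -m creep '[{"delta_pos":[-4,4.5,-30],"delta_rot":[0,0,0],"jaw":0},{"delta_pos":[0,0,-30],"delta_rot":[0,0,0],"jaw":0},{"delta_pos":[0,0,-30],"delta_rot":[0,0,0],"jaw":0},{"delta_pos":[0,0,-20],"delta_rot":[0,0,0],"jaw":0},{"delta_pos":[0,0,-10],"delta_rot":[0,0,0],"jaw":0},{"delta_pos":[0,0,0],"delta_rot":[0,0,0],"jaw":0},{"delta_pos":[0,0,0],"delta_rot":[0,0,0],"jaw":0}]'
```

```text
t: 3.58
tool_pos: [0.517, -0.0567, 0.0639]
orientation: [[-0.984, -0.18, -0.0], [-0.18, 0.984, 0.0], [0.0, 0.0, -1.0]]
force: [1.5, 0.2, 0.7]
grip_width: 0.0
gripper_force: 0.0
```

```bash
python3 -m creep '[{"delta_pos":[6,-5,0],"delta_rot":[0,0,0],"jaw":0},{"delta_pos":[0,0,-9],"delta_rot":[0,0,0],"jaw":0},{"delta_pos":[0,0,-9],"delta_rot":[0,0,0],"jaw":0},{"delta_pos":[0,0,0],"delta_rot":[0,0,0],"jaw":0},{"delta_pos":[0,0,0],"delta_rot":[0,0,0],"jaw":0}]'
```

```text
t: 4.0
tool_pos: [0.5225, -0.0621, 0.0446]
orientation: [[-0.984, -0.179, -0.002], [-0.179, 0.984, 0.001], [0.002, 0.001, -1.0]]
force: [-0.9, -1.0, 1.2]
grip_width: -0.0001
gripper_force: 0.0
```

```bash
python3 -m creep '[{"delta_pos":[-4,-0.7,1],"delta_rot":[0,0,0],"jaw":0},{"delta_pos":[-7,-1.3,0],"delta_rot":[0,0,0],"jaw":0},{"delta_pos":[-7,-1.3,0],"delta_rot":[0,0,0],"jaw":0},{"delta_pos":[-7,-1.3,0],"delta_rot":[0,0,0],"jaw":0},{"delta_pos":[-7,-1.3,0],"delta_rot":[0,0,0],"jaw":0},{"delta_pos":[-7,-1.3,0],"delta_rot":[0,0,0],"jaw":0},{"delta_pos":[-7,-1.3,0],"delta_rot":[0,0,0],"jaw":0},{"delta_pos":[-7,-1.3,0],"delta_rot":[0,0,0],"jaw":0},{"delta_pos":[-7,-1.3,0],"delta_rot":[0,0,0],"jaw":0},{"delta_pos":[-3,-0.5,0],"delta_rot":[0,0,0],"jaw":0},{"delta_pos":[0,0,0],"delta_rot":[0,0,0],"jaw":0},{"delta_pos":[0,0,0],"delta_rot":[0,0,0],"jaw":0}]'; python3 - <<'E'
from h import *
C=cam('top');p,d=robot.grab_frame('top');P=cloud('top',d,C)
for r in robot.look_for('top','nut_a'): print(np.round(r['xyz'],3),r['conf'])
E
```

```text
t: 5.0
tool_pos: [0.4602, -0.074, 0.0464]
orientation: [[-0.984, -0.179, 0.0], [-0.179, 0.984, -0.0], [-0.0, -0.0, -1.0]]
force: [0.1, -0.9, -0.1]
grip_width: 0.0004
gripper_force: 0.0
[ 0.563 -0.366  0.012] 0.64
[ 0.48  -0.368  0.01 ] 0.58
[ 0.489 -0.173  0.041] 0.28
```

```bash
python3 -m creep '[{"delta_pos":[0,0,25],"delta_rot":[0,0,0],"jaw":0},{"delta_pos":[0,0,25],"delta_rot":[0,0,0],"jaw":0},{"delta_pos":[18,-16,0],"delta_rot":[0,0,0],"jaw":0},{"delta_pos":[18,-16,0],"delta_rot":[0,0,0],"jaw":0},{"delta_pos":[18,-16,0],"delta_rot":[0,0,0],"jaw":0},{"delta_pos":[18,-16,0],"delta_rot":[0,0,0],"jaw":0},{"delta_pos":[17,-15,0],"delta_rot":[0,0,0],"jaw":0},{"delta_pos":[0,0,-8],"delta_rot":[0,0,0],"jaw":0},{"delta_pos":[0,0,-8],"delta_rot":[0,0,0],"jaw":0},{"delta_pos":[0,0,0],"delta_rot":[0,0,0],"jaw":0},{"delta_pos":[0,0,0],"delta_rot":[0,0,0],"jaw":0}]';  python3 - <<'E'
from h import *
C=cam('wrist');p,d=robot.grab_frame('wrist');save('w2',p)
E
```

```text
t: 6.02
tool_pos: [0.5476, -0.1516, 0.0791]
orientation: [[-0.984, -0.18, -0.003], [-0.18, 0.984, 0.002], [0.003, 0.002, -1.0]]
force: [-0.0, 0.0, 0.7]
grip_width: -0.0001
gripper_force: 0.0
```

View pics/w2.png

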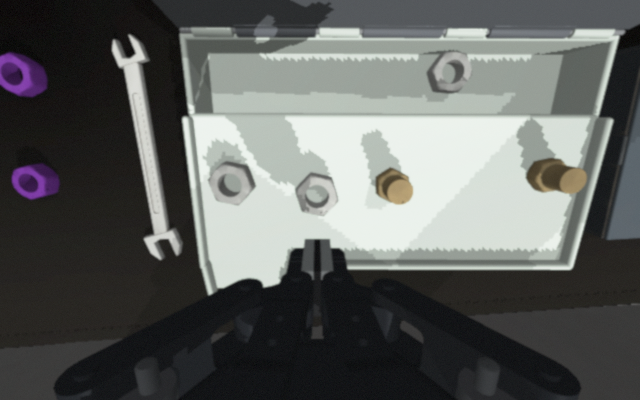

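The picture shows the first nut flat in the trough at (449,71), the reducers still standing at (395,187) and (556,176), and the fingers in line with nut 2 at (317,193).

```bash
python3 -m creep '[{"delta_pos":[1,-1,-11],"delta_rot":[0,0,0],"jaw":0},{"delta_pos":[0,0,-11],"delta_rot":[0,0,0],"jaw":0},{"delta_pos":[0,0,-11],"delta_rot":[0,0,0],"jaw":0},{"delta_pos":[0,0,0],"delta_rot":[0,0,0],"jaw":0},{"delta_pos":[0,0,0],"delta_rot":[0,0,0],"jaw":0}]'
```

```text
t: 6.48
tool_pos: [0.5491, -0.1533, 0.046]
orientation: [[-0.984, -0.179, -0.003], [-0.179, 0.984, 0.001], [0.002, 0.002, -1.0]]
force: [0.3, 0.1, -0.8]
grip_width: -0.0
gripper_force: 0.0
```

```bash
python3 -m creep '[{"delta_pos":[-5,-0.9,0],"delta_rot":[0,0,0],"jaw":0},{"delta_pos":[-7,-1.3,0],"delta_rot":[0,0,0],"jaw":0},{"delta_pos":[-7,-1.3,0],"delta_rot":[0,0,0],"jaw":0},{"delta_pos":[-7,-1.3,0],"delta_rot":[0,0,0],"jaw":0},{"delta_pos":[-7,-1.3,0],"delta_rot":[0,0,0],"jaw":0},{"delta_pos":[-7,-1.3,0],"delta_rot":[0,0,0],"jaw":0},{"delta_pos":[-7,-1.3,0],"delta_rot":[0,0,0],"jaw":0},{"delta_pos":[-7,-1.3,0],"delta_rot":[0,0,0],"jaw":0},{"delta_pos":[-7,-1.3,0],"delta_rot":[0,0,0],"jaw":0},{"delta_pos":[-7,-1.2,0],"delta_rot":[0,0,0],"jaw":0},{"delta_pos":[-5,-0.9,0],"delta_rot":[0,0,0],"jaw":0},{"delta_pos":[0,0,0],"delta_rot":[0,0,0],"jaw":0}]'
```

```text
t: 7.48
tool_pos: [0.4759, -0.1672, 0.0472]
orientation: [[-0.984, -0.179, -0.001], [-0.179, 0.984, 0.0], [0.001, 0.001, -1.0]]
force: [-0.4, 0.1, 0.4]
grip_width: 0.0
gripper_force: 0.0
```

```bash
python3 -m creep '[{"delta_pos":[0,0,20],"delta_rot":[0,0,0],"jaw":0},{"delta_pos":[0,0,20],"delta_rot":[0,0,0],"jaw":0},{"delta_pos":[16,-7.4,0],"delta_rot":[0,0,0],"jaw":0},{"delta_pos":[16,-7.4,0],"delta_rot":[0,0,0],"jaw":0},{"delta_pos":[16,-7.4,0],"delta_rot":[0,0,0],"jaw":0},{"delta_pos":[16,-7.4,0],"delta_rot":[0,0,0],"jaw":0},{"delta_pos":[15,-7.1,0],"delta_rot":[0,0,0],"jaw":0},{"delta_pos":[0,0,-6],"delta_rot":[0,0,0],"jaw":0},{"delta_pos":[0,0,0],"delta_rot":[0,0,0],"jaw":0},{"delta_pos":[0,0,0],"delta_rot":[0,0,0],"jaw":0}]';  python3 - <<'E'
from h import *
C=cam('wrist');p,d=robot.grab_frame('wrist');save('w3',p)
E
```

```text
t: 8.32
tool_pos: [0.5549, -0.2031, 0.0803]
orientation: [[-0.984, -0.179, -0.002], [-0.179, 0.984, 0.001], [0.002, 0.002, -1.0]]
force: [-0.0, 0.1, -0.2]
grip_width: -0.0
gripper_force: 0.0
```

View pics/w3.png

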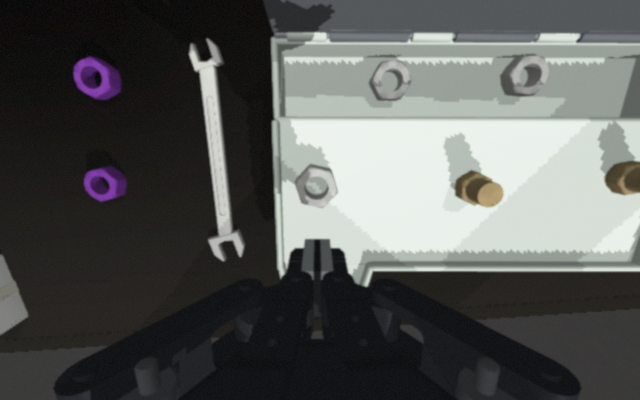

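Nuts 1 and 2 lie in the trough at (525,75) and (390,79). Nut 3 at (317,185) is in line with the fingers.

```bash
python3 -m creep '[{"delta_pos":[0,0,-11],"delta_rot":[0,0,0],"jaw":0},{"delta_pos":[0,0,-11],"delta_rot":[0,0,0],"jaw":0},{"delta_pos":[0,0,-12],"delta_rot":[0,0,0],"jaw":0},{"delta_pos":[0,0,0],"delta_rot":[0,0,0],"jaw":0},{"delta_pos":[0,0,0],"delta_rot":[0,0,0],"jaw":0}]'
```

```text
t: 8.78
tool_pos: [0.5549, -0.2032, 0.0459]
orientation: [[-0.984, -0.179, -0.003], [-0.179, 0.984, 0.002], [0.002, 0.002, -1.0]]
force: [0.1, 0.1, 0.2]
grip_width: 0.0002
gripper_force: 0.0
```

```bash
python3 -m creep '[{"delta_pos":[-5,-0.9,0],"delta_rot":[0,0,0],"jaw":0},{"delta_pos":[-7,-1.3,0],"delta_rot":[0,0,0],"jaw":0},{"delta_pos":[-7,-1.3,0],"delta_rot":[0,0,0],"jaw":0},{"delta_pos":[-7,-1.3,0],"delta_rot":[0,0,0],"jaw":0},{"delta_pos":[-7,-1.3,0],"delta_rot":[0,0,0],"jaw":0},{"delta_pos":[-7,-1.3,0],"delta_rot":[0,0,0],"jaw":0},{"delta_pos":[-7,-1.3,0],"delta_rot":[0,0,0],"jaw":0},{"delta_pos":[-7,-1.3,0],"delta_rot":[0,0,0],"jaw":0},{"delta_pos":[-7,-1.3,0],"delta_rot":[0,0,0],"jaw":0},{"delta_pos":[-6,-1.1,0],"delta_rot":[0,0,0],"jaw":0},{"delta_pos":[-2,-0.4,0],"delta_rot":[0,0,0],"jaw":0},{"delta_pos":[0,0,0],"delta_rot":[0,0,0],"jaw":0}]'
```

```text
t: 9.78
tool_pos: [0.4865, -0.2168, 0.0473]
orientation: [[-0.984, -0.179, -0.0], [-0.179, 0.984, 0.0], [0.0, 0.0, -1.0]]
force: [0.1, 0.6, 0.4]
grip_width: -0.0004
gripper_force: 0.0
```

```bash
python3 -m creep '[{"delta_pos":[0,0,27],"delta_rot":[0,0,0],"jaw":0},{"delta_pos":[0,0,27],"delta_rot":[0,0,0],"jaw":0},{"delta_pos":[0,0,27],"delta_rot":[0,0,0],"jaw":0},{"delta_pos":[-4,20,0],"delta_rot":[0,0,0],"jaw":0},{"delta_pos":[-10,20,0],"delta_rot":[0,0,0],"jaw":0},{"delta_pos":[-19,20,0],"delta_rot":[0,0,0],"jaw":0},{"delta_pos":[-19,20,0],"delta_rot":[0,0,0],"jaw":0},{"delta_pos":[-19,20,0],"delta_rot":[0,0,0],"jaw":0},{"delta_pos":[-19,20,0],"delta_rot":[0,0,0],"jaw":0},{"delta_pos":[-20,0,0],"delta_rot":[0,0,0],"jaw":0},{"delta_pos":[0,0,0],"delta_rot":[0,0,0],"jaw":0},{"delta_pos":[0,0,0],"delta_rot":[0,0,0],"jaw":0}]';  python3 - <<'E'
from h import *
p,d=robot.grab_frame('top');P=cloud('top',d);save('top2',cv2.resize(p[120:300,170:470],(800,480),interpolation=cv2.INTER_CUBIC))
for r in robot.look_for('top','nut_a')+robot.look_for('top','red_a')+robot.look_for('top','cover_edge'): print(np.round(r['xyz'],3),r['conf'])
E
```

```text
t: 10.78
tool_pos: [0.3772, -0.0966, 0.1287]
orientation: [[-0.984, -0.179, 0.001], [-0.179, 0.984, -0.001], [-0.001, -0.001, -1.0]]
force: [-0.3, -0.2, 0.5]
grip_width: 0.0
gripper_force: 0.0
[ 0.562 -0.365  0.013] 0.63
[ 0.451 -0.174  0.018] 0.52
[ 0.481 -0.368  0.01 ] 0.42
[0.387 0.083 0.029] 0.34
[ 0.43  -0.198  0.09 ] 0.56
```

View pics/top2.png

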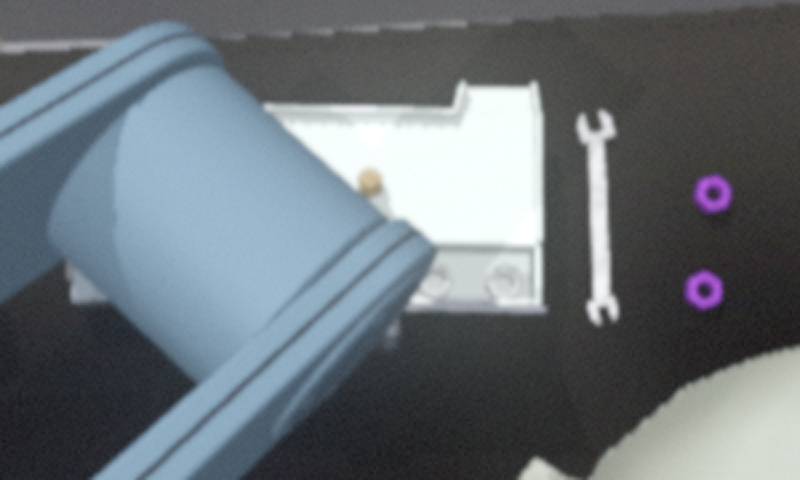

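Nuts 2 and 3 are in the trough at (437,280) and (507,278), the reducer still stands at (370,182), and the plate is clear where it shows. Next I'll go down behind the tab.

```bash
python3 -m creep '[{"delta_pos":[0,0,-15],"delta_rot":[0,0,0],"jaw":0},{"delta_pos":[0,0,-15],"delta_rot":[0,0,0],"jaw":0},{"delta_pos":[0,0,-14],"delta_rot":[0,0,0],"jaw":0},{"delta_pos":[0,0,0],"delta_rot":[0,0,0],"jaw":0},{"delta_pos":[0,0,0],"delta_rot":[0,0,0],"jaw":0}]'
```

```text
t: 11.4
tool_pos: [0.3772, -0.0968, 0.0839]
orientation: [[-0.984, -0.179, -0.002], [-0.179, 0.984, 0.001], [0.001, 0.001, -1.0]]
force: [-0.1, -1.0, -0.1]
grip_width: 0.0
gripper_force: 0.0
```

```bash
python3 -m creep '[{"delta_pos":[7,1.3,0],"delta_rot":[0,0,0],"jaw":0},{"delta_pos":[7,1.3,0],"delta_rot":[0,0,0],"jaw":0},{"delta_pos":[6,1.1,1],"delta_rot":[0,0,0],"jaw":0},{"delta_pos":[6,1.1,0],"delta_rot":[0,0,0],"jaw":0},{"delta_pos":[6,1.1,0],"delta_rot":[0,0,0],"jaw":0},{"delta_pos":[6,1.1,-1],"delta_rot":[0,0,0],"jaw":0},{"delta_pos":[7,1.3,-3],"delta_rot":[0,0,0],"jaw":0},{"delta_pos":[0,0,0],"delta_rot":[0,0,0],"jaw":0}]'
```

```text
t: 12.07
tool_pos: [0.4235, -0.0883, 0.081]
orientation: [[-0.984, -0.18, 0.001], [-0.18, 0.984, 0.0], [-0.001, -0.0, -1.0]]
force: [0.2, -0.0, 0.7]
grip_width: -0.0003
gripper_force: 0.0
```

```bash
python3 -m creep '[{"delta_pos":[5.7,1,-3],"delta_rot":[0,0,0],"jaw":0},{"delta_pos":[5.7,1,-4.5],"delta_rot":[0,0,0],"jaw":0},{"delta_pos":[4.4,0.8,-6],"delta_rot":[0,0,0],"jaw":0},{"delta_pos":[4.4,0.8,-7],"delta_rot":[0,0,0],"jaw":0},{"delta_pos":[2,0.4,-5],"delta_rot":[0,0,0],"jaw":0},{"delta_pos":[1,0.2,-5],"delta_rot":[0,0,0],"jaw":0},{"delta_pos":[0,0,-2],"delta_rot":[0,0,0],"jaw":0},{"delta_pos":[0,0,0],"delta_rot":[0,0,0],"jaw":0},{"delta_pos":[0,0,0],"delta_rot":[0,0,0],"jaw":0}]'
```

```text
t: 12.82
tool_pos: [0.4449, -0.0841, 0.0486]
orientation: [[-0.984, -0.179, -0.001], [-0.179, 0.984, 0.0], [0.001, 0.001, -1.0]]
force: [-0.8, -0.7, 0.1]
grip_width: 0.0
gripper_force: 0.0
```

Now pressing down in small steps.

```bash
python3 -m creep '[{"delta_pos":[0,0,-1.5],"delta_rot":[0,0,0],"jaw":0},{"delta_pos":[0,0,-1],"delta_rot":[0,0,0],"jaw":0},{"delta_pos":[0,0,-1],"delta_rot":[0,0,0],"jaw":0},{"delta_pos":[0,0,0],"delta_rot":[0,0,0],"jaw":0},{"delta_pos":[0,0,0],"delta_rot":[0,0,0],"jaw":0}]'
```

```text
t: 13.23
tool_pos: [0.4455, -0.0844, 0.0464]
orientation: [[-0.984, -0.179, 0.001], [-0.179, 0.984, -0.0], [-0.001, -0.001, -1.0]]
force: [-3.4, 0.7, 11.9]
grip_width: -0.0003
gripper_force: 5.6
```

```bash
python3 -m creep '[{"delta_pos":[0,0,-1],"delta_rot":[0,0,0],"jaw":0},{"delta_pos":[0,0,0],"delta_rot":[0,0,0],"jaw":0},{"delta_pos":[0,0,0],"delta_rot":[0,0,0],"jaw":0}]'; python3 -m creep '[{"delta_pos":[0,0,15],"delta_rot":[0,0,0],"jaw":0},{"delta_pos":[0,0,25],"delta_rot":[0,0,0],"jaw":0},{"delta_pos":[0,0,30],"delta_rot":[0,0,0],"jaw":0},{"delta_pos":[0,0,30],"delta_rot":[0,0,0],"jaw":0},{"delta_pos":[-20,20,10],"delta_rot":[0,0,0],"jaw":0},{"delta_pos":[-20,30,0],"delta_rot":[0,0,0],"jaw":0},{"delta_pos":[-20,35,0],"delta_rot":[0,0,0],"jaw":0},{"delta_pos":[-20,35,0],"delta_rot":[0,0,0],"jaw":0},{"delta_pos":[0,35,0],"delta_rot":[0,0,0],"jaw":0},{"delta_pos":[0,35,0],"delta_rot":[0,0,0],"jaw":0},{"delta_pos":[0,35,0],"delta_rot":[0,0,0],"jaw":0},{"delta_pos":[0,30,0],"delta_rot":[0,0,0],"jaw":0}]';  python3 - <<'E'
from h import *
p,d=robot.grab_frame('top');P=cloud('top',d);save('top3',cv2.resize(p[120:300,170:470],(800,480),interpolation=cv2.INTER_CUBIC))
T=lambda x,y:np.array([.504+x*.984-y*.177,-.1145+x*.177+y*.984,.0465])
for x in(-.075,-.06,-.045):
  print(x,[float(P[tuple(proj('top',T(x,y)).round().astype(int)[::-1])][2].round(4)) for y in(-.1,-.05,0,.05,.1)])
for r in robot.look_for('top','red_a')+robot.look_for('top','nut_a'): print(np.round(r['xyz'],3),r['conf'])
E
```

```text
t: 13.48
tool_pos: [0.4455, -0.0844, 0.0463]
orientation: [[-0.984, -0.179, 0.001], [-0.179, 0.984, -0.001], [-0.001, -0.001, -1.0]]
force: [-6.3, 1.7, 21.5]
grip_width: -0.0002
gripper_force: 10.6
t: 14.48
tool_pos: [0.3648, 0.1728, 0.1547]
orientation: [[-0.984, -0.179, 0.001], [-0.179, 0.984, 0.0], [-0.001, 0.0, -1.0]]
force: [0.1, 0.0, 0.3]
grip_width: -0.0004
gripper_force: 0.0
-0.075 [0.0457, 0.0463, 0.0476, 0.0476, 0.0441]
-0.06 [0.0463, 0.0459, 0.0431, 0.0469, 0.0444]
-0.045 [0.0459, 0.0484, 0.0482, 0.0473, 0.0461]
[ 0.448 -0.118  0.051] 0.5
[ 0.561 -0.368  0.014] 0.47
```

View pics/top3.png

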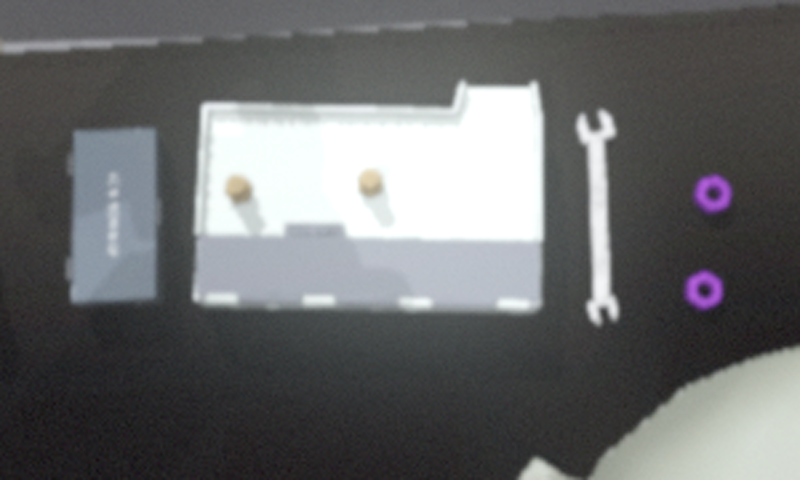

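The cover lies flat over the trough, with its tab at (315,230) and its top measured at about 46 mm. The reducers at (238,188) and (370,182) and the case and spanner have not moved, and the plate is clear of nuts.

```bash
python3 -c "
from plant import robot
print(robot.sign_off())"
```

```text
the job is handed in; nothing more can be done
None
```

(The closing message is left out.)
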